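Clamp the dial thermometer in its check block

ROBOT

A 6-joint arm with a two-finger parallel gripper is mounted at the origin on the work surface. World frame = base frame: x ahead of the robot, y to its left, z up, the work surface at z = 0. Lengths are in m, angles in degrees, forces in N, time in s.
With the tool pointing down it reaches from about 0.4 to 0.825 m from the base axis. Payload 7 kg.
Tool frame: the origin (TCP) lies between the finger pads; the fingertips stand 19 mm ahead of it and the grasp point (between the pads) is the TCP (r.finger_overhang is the distance from the TCP to the fingertips, in m); z points along the fingers, y is the direction in which the jaws open and shut (so a half turn about z gives the same grasp; the last joint's range is limited). The gripper opens to 88 mm and grips with 3 to 60 N. Pads are 19 mm wide; open, the fingers measure 130 mm over their backs; the gripper's body (78 mm by 193 mm) begins 47 mm behind the grasp point.
Start: joints at [-53.222, 20.546, 0.682, 0, -70.136, -16.507], TCP at [0.234, -0.633, 0.246] pointing down, gripper open.
Joint ranges: [-176.03, 176.03], [-82.01, 121.73], [-58.28, 71.71], [-173.87, 95.51], [-174.79, -0.11], [-173.66, 173.66]. Speed limits (degrees/s): [136.94, 136.94, 172.46, 180, 180, 180].

INTERFACE

Orientations are given as [roll, pitch, yaw] about the fixed x, y, z axes, in that order (R = Rz(yaw) Ry(pitch) Rx(roll)).
In Python, from plant import r, optics gives the robot as it stands. The module is installed in compiled form; this text tells all that it offers.
- The arm moves only by the tool step_arm, never from a script. Its argument "increments" is a list of rows, each an object of numbers: "tx", "ty", "tz": the shift along the world's x, y, z in mm; "ax", "ay", "az": the turn, a rotation vector about the world's x, y, z in degrees; "claw": the gripper command: -1 is shut, 1 is fully open, values between are in proportion. In form: [{"tx": .., "ty": .., "tz": .., "ax": .., "ay": .., "az": .., "claw": ..}, ...]. A call has 1 to 12 rows; each row shifts and turns the commanded pose from where the row before left it; what a row does not reach is not made up. A row lasts 1/10 s, in which the tool goes at most 50 mm and 8.59 degrees, less where a joint would pass 70% of its speed; a pose out of reach is approached as far as the arm can. A call with a gripper value outside its range is refused whole. The fingers move at their own pace and stop on an object; "newtons" is the grip in N (left out, the last holds). Time passes only in rows, so rows that do not move let the fingers close. It gives the time, the measured TCP pose, the force and the opening at its end, in the units of the state.
- r.get_state(): the state, without advancing time (a new reading comes with each control period).
- optics.capture(name): name is "scene" or "top"; returns a dict with "image" (400x640x3 uint8, blue, green, red), "depth" (400x640 float32, m along the optical axis (not along the pixel's ray), 0 where there is no reading), "fx", "fy", "cx", "cy" (pixels), "distortion" ([k1, k2, p1, p2, k3] as OpenCV has them; the pictures are not rectified), "R" (3x3) and "t" (3): a world point X has camera coordinates R X + t. Camera axes: x right, y down, z forward; pixel columns grow to the right and rows downward; lengths in m; the calibration is good to about 2 mm. A picture is of the moment at which its call begins.
- r.close_job(): hands the job in, once; it reports no verdict.
The state is a dict: "time_s": time; "joints": joint angles; "qd": joint speeds; "joint_torque": joint torques, N m; "tcp_pos": TCP position; "eef_rot": TCP orientation; "contact_force": force on the tool from outside, world axes, zero at the start; "moment": the same for the moment, N m; "gripper_width": finger opening in m.
Only numpy, scipy, OpenCV 4.12 (cv2) and the standard library are available. Lean on these libraries where they do the work, as an engineer would, in place of code of your own. Each camera call takes 0.05 s, during which the arm holds its last target. There are 200 camera calls.

TASK

Two clamp blocks stand on the bakery bench for the daily thermometer check. Swing the clamp lever of the block that holds the round dial thermometer fully down, so that it is shut, leaving the thermometer standing in its socket. Leave the lever of the other block, which holds the probe with the T-shaped grip, as it is.

Things in the scene. Friction and masses are not known exactly. Their poses are not given: they have to be found in the camera images.
- test_block: Fixed clamp block that holds the dial thermometer: aluminium, 100 (x) x 64 (y) x 45 mm high. Origin: centre of underside, below the socket; z up; yaw varies to 0.4 rad. Lever hinge line: along block y at x +42, z 56 mm. The lever swings beside the block, centre line at y -45 mm; only bench lies under it. A 26 mm jaw on the hinge shaft comes down over the edge of the thermometer's collar.
- clamp_lever (a joint): Angle of test_block's lever, rad: 0 = shut (level, pointing to block -x, firm stop), pi/2 = upright, 1.75 = open stop; starts at 0.9 to 1.5. Steel arm 9 mm wide, 8 thick; from 70 to 120 mm from the hinge a black handle 18 mm wide (along y), 10 thick. Friction (0.1 N m, about 1 N at the handle) holds it where it is left; no spring or latch.
- thermometer: Dial thermometer, loose in test_block's socket: round dial 48 mm across, 14 thick, facing up, its top 102 mm above the bench; neck 12 mm; collar 48 mm across, 5 thick, resting on the block's top; 10 mm stem, 36 mm deep in the socket. Origin: centre of the collar's underside, 45 mm above the bench in the middle of the block's top; z up along the stem.
- other_handle (a point): Middle of the black handle of the other block's lever, 95 mm from its hinge. That block is alike but holds a probe with a T-shaped black grip 60 mm long; its lever also starts open and must stay as it is.
Not all that is in view belongs to the job. What is shaped like the test_block but green is not meant.

How it is judged (in metres and radians):
At the end, for the whole second after the job is handed in: The dial thermometer's block has its lever within 0.175 rad (10 degrees) of level; the thermometer is seated (within 12 mm of the middle, raised under 12 mm, tilted under 0.2 rad) and at rest (under 0.03 m/s); the other lever's handle is within 20 mm of its start (value of joint clamp_lever below 0.175 rad and horizontal distance between thermometer and test_block below 0.012 m and z of thermometer in the frame of test_block below 0.057 m and angle between thermometer's own z axis and vertical below 0.2 rad and linear speed of thermometer below 0.03 m/s and distance of other_handle from where it was at the start of the episode below 0.02 m); the robot touches nothing.
It fails at once if the other block's lever is moved (its handle by more than 20 mm) (distance of other_handle from where it was at the start of the episode above 0.02 m).
It also fails if it takes over 32 s, if anything falls off the work surface, if the arm or the gripper's body presses on something with over 40 N, if the wrist force passes 120 N, or if a joint passes its speed limit or range.

## Working session

There is one attempt and no reset: what is moved stays moved. The work goes in short steps, Python scripts to look and compute and a tool call to move; the robot and the scene stay as the last step left them, time stands still between calls to the robot, and variables do not carry over. Pictures are saved under pics/ and viewed, about 8 in all and at most 12, crops included, and the job is handed in when it is done.

Besides the shell and the picture viewer there is one more tool, called after "Request:" by a JSON object that holds its "name" and its "arguments", one argument or row to a line. step_arm: Moves the arm, as the interface text tells. Its arguments: {"type":"object","properties":{"increments":{"type":"array","items":{"type":"object","properties":{"tx":{"type":"number"},"ty":{"type":"number"},"tz":{"type":"number"},"ax":{"type":"number"},"ay":{"type":"number"},"az":{"type":"number"},"claw":{"type":"number"}}}},"newtons":{"type":"number"}},"required":["increments"]}

```bash
mkdir -p pics
cat > h.py <<'E'
import numpy as np, cv2
from plant import r, optics
def cap(n):
    c=optics.capture(n); np.savez(''+n+'.npz',**{k:np.array(v) for k,v in c.items()}); return c
def pts(c):
    v,u=np.mgrid[0:400,0:640].astype(np.float32)
    K=np.array([[c['fx'],0,c['cx']],[0,c['fy'],c['cy']],[0,0,1]],float)
    n=cv2.undistortPoints(np.stack([u.ravel(),v.ravel()],1)[:,None],K,np.array(c['distortion'],float))[:,0].reshape(400,640,2)
    d=c['depth'][...,None]
    P=np.concatenate([n*d,d],2)
    return (P-np.array(c['t']).ravel())@np.array(c['R'])
E
python3 - <<'E'
from h import *
for n in('top','scene'):
    c=cap(n); cv2.imwrite(f'pics/{n}0.png',c['image'])
    print(n, -np.array(c['R']).T@c['t'])
print(r.get_state())
E
```

```text
top [ 0.43632548 -0.00780708  0.8581467 ]
scene [ 1.13857439 -0.35919335  0.66753528]
{'time_s': 0.1, 'joints': array([-5.32223365e+01,  2.05873891e+01,  6.37583802e-01, -1.74297387e-02,
       -7.01340046e+01, -1.65080775e+01]), 'qd': array([-0.06626794, -0.13432176,  0.18664245, -0.01315762, -0.04772049,
       -0.00533237]), 'joint_torque': array([-1.26188821e-03, -5.84164310e+01,  2.93749791e+01,  7.01554924e+00,
        1.01432964e-02, -5.50372965e-05]), 'tcp_pos': array([ 0.23369126, -0.63281868,  0.24470572]), 'eef_rot': array([ 1.79914988e+02, -8.10640763e-03, -1.59736343e+02]), 'contact_force': array([0.04288592, 0.0926849 , 0.19147573]), 'moment': array([ 0.04455511,  0.01502989, -0.05891405]), 'gripper_width': 0.08757835510593517}
```

View pics/top0.png

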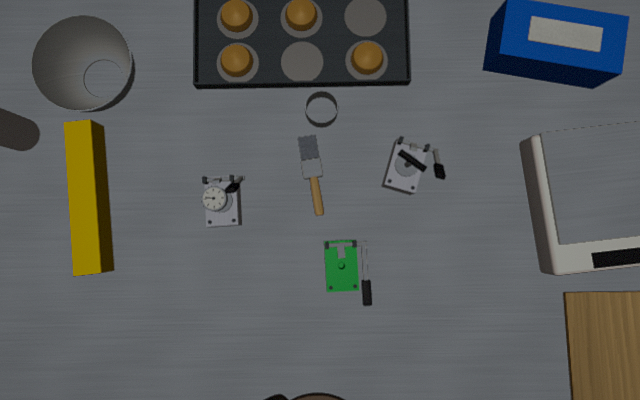

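View pics/scene0.png

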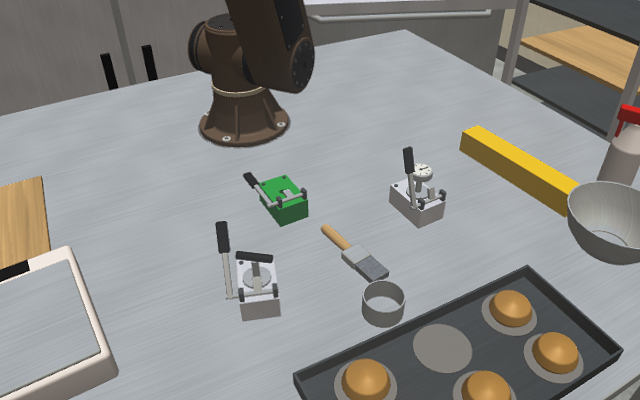

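Candidates: the dial block at top (222,203), the T-grip block at (406,165) and the green block at (342,265). I choose the dial block and will check it in a crop and measure it.

Run:
```python
from h import *
c=dict(np.load('top.npz')); P=pts(c)
s=dict(np.load('scene.npz')); Q=pts(s)
a=cv2.resize(c['image'][160:240,185:265],(480,480),interpolation=cv2.INTER_CUBIC)
np.set_printoptions(precision=4,suppress=True)
# block top
def fit(P,box,zl,zh):
    u0,v0,u1,v1=box; X=P[v0:v1,u0:u1].reshape(-1,3); m=(X[:,2]>zl)&(X[:,2]<zh); return X[m]
box=(185,160,265,240)
T=fit(P,box,.040,.049); print('top face n',len(T),T.mean(0)); print(cv2.minAreaRect((T[:,:2]*1000).astype(np.float32)))
D=fit(P,box,.096,.108); print('dial',len(D),np.median(D,0))
# all points in scene cam near block: lever
X=Q.reshape(-1,3); ctr=T[:,:2].mean(0); I=s['image'].reshape(-1,3)
m=(np.hypot(*(X[:,:2]-ctr).T)<.12)&(X[:,2]>.06)&(I.max(1)<70)
print('dark scene',m.sum()); H=X[m]; print(H[np.argsort(H[:,2])][::max(1,m.sum()//15)])
X=P[160:240,185:265].reshape(-1,3);I=c['image'][160:240,185:265].reshape(-1,3)
m=(X[:,2]>.06)&(I.max(1)<60);H=X[m];print('dark top',m.sum());print(H[np.argsort(H[:,2])][::max(1,m.sum()//15)])
b=cv2.resize(s['image'][135:235,375:475],(480,480),interpolation=cv2.INTER_CUBIC)
cv2.imwrite('pics/crop.png',np.hstack([a,b])[:, :])
cv2.imwrite('pics/crop.png',cv2.resize(np.hstack([a,b]),(800,400)))
```

```text
top face n 781 [0.49   0.1819 0.0444]
((505.659912109375, 186.13438415527344), (99.92866516113281, 64.91131591796875), 2.814453601837158)
dial 519 [0.5061 0.1849 0.1012]
dark scene 254
[[0.5528 0.2124 0.0602]
 [0.5499 0.2116 0.0634]
 [0.5321 0.1462 0.1266]
 [0.5315 0.1348 0.13  ]
 [0.53   0.1422 0.1334]
 [0.5279 0.1366 0.1362]
 [0.5283 0.1473 0.1397]
 [0.5254 0.1422 0.1419]
 [0.5175 0.1337 0.1465]
 [0.5274 0.1354 0.1496]
 [0.524  0.1396 0.1529]
 [0.5249 0.1454 0.1561]
 [0.5206 0.1413 0.1592]
 [0.5209 0.1452 0.1625]
 [0.5171 0.1341 0.1659]
 [0.5196 0.1431 0.1689]]
dark top 216
[[0.5462 0.2113 0.0603]
 [0.5529 0.1591 0.0638]
 [0.5447 0.1588 0.0652]
 [0.5514 0.2136 0.0663]
 [0.5523 0.1621 0.0683]
 [0.5051 0.163  0.0901]
 [0.5383 0.1389 0.0967]
 [0.5349 0.1385 0.1086]
 [0.5302 0.1377 0.1308]
 [0.5272 0.1394 0.1405]
 [0.5205 0.1337 0.1512]
 [0.5175 0.1333 0.1616]
 [0.5101 0.1374 0.1668]
 [0.5101 0.1473 0.1684]
 [0.5133 0.1335 0.169 ]
 [0.5148 0.1332 0.1707]]
```

View pics/crop.png

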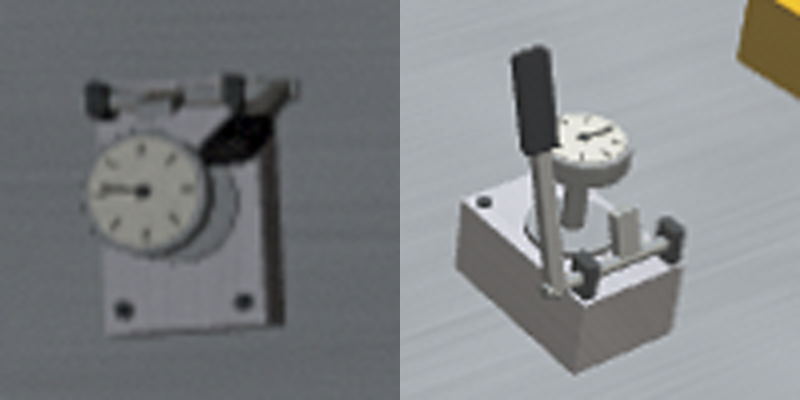

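The crop confirms it. The round dial sits on the block, which has its hinge at far +x. The lever is upright on the -y side, with the handle at crop right (535,100).

- **Block:** centre (0.506, 0.186), yaw about 2.8°, size 100 x 65 mm, dial top z 0.101. These match the given sizes.
- **Lever:** hinge about (0.550, 0.143), angle about 73°.

I'll push with shut fingers, jaws along x, along an arc at y 0.138.

Request:
{"name": "step_arm", "arguments": {
  "increments": [
    {"tx": 17, "ty": 38.5, "tz": 12, "az": 3.63, "claw": -1},
    {"tx": 17, "ty": 38.5, "tz": 12, "az": 3.63, "claw": -1},
    {"tx": 17, "ty": 38.5, "tz": 12, "az": 3.63, "claw": -1},
    {"tx": 17, "ty": 38.5, "tz": 12, "az": 3.63, "claw": -1},
    {"tx": 17, "ty": 38.5, "tz": 7, "az": 3.63, "claw": -1},
    {"tx": 17, "ty": 38.5, "az": 3.63, "claw": -1},
    {"tx": 17, "ty": 38.5, "az": 3.63, "claw": -1},
    {"tx": 17, "ty": 38.5, "az": 3.63, "claw": -1},
    {"tx": 17, "ty": 38.5, "az": 3.63, "claw": -1},
    {"tx": 17, "ty": 38.5, "az": 3.63, "claw": -1}
  ],
  "newtons": 20
}}

```text
$.increments[0]: bad value
```

Request:
{"name": "step_arm", "arguments": {
  "increments": [
    {"tx": 17, "ty": 38.5, "az": 3.63},
    {"tx": 17, "ty": 38.5, "az": 3.63},
    {"tx": 17, "ty": 38.5, "az": 3.63},
    {"tx": 17, "ty": 38.5, "az": 3.63},
    {"tx": 17, "ty": 38.5, "az": 3.63},
    {"tx": 17, "ty": 38.5, "az": 3.63},
    {"tx": 17, "ty": 38.5, "az": 3.63},
    {"tx": 17, "ty": 38.5, "az": 3.63},
    {"tx": 17, "ty": 38.5, "az": 3.63},
    {"tx": 17, "ty": 38.5, "az": 3.63},
    {},
    {}
  ]
}}

```text
$.increments[0]: bad value
```

Request:
{"name": "step_arm", "arguments": {
  "increments": [
    {"tx": 17, "ty": 38.5, "tz": 12, "ax": 0, "ay": 0, "az": 3.63, "claw": -1}
  ],
  "newtons": 20
}}

```text
time_s: 0.2
tcp_pos: [0.2492, -0.5957, 0.2539]
eef_rot: [179.7, -0.1, -156.3]
contact_force: [0.7, 0.9, -0.3]
gripper_width: 0.0841
```

Request:
{"name": "step_arm", "arguments": {
  "increments": [
    {"tx": 17, "ty": 38.5, "tz": 12, "ax": 0, "ay": 0, "az": 3.63, "claw": -1},
    {"tx": 17, "ty": 38.5, "tz": 12, "ax": 0, "ay": 0, "az": 3.63, "claw": -1},
    {"tx": 17, "ty": 38.5, "tz": 12, "ax": 0, "ay": 0, "az": 3.63, "claw": -1},
    {"tx": 17, "ty": 38.5, "tz": 7, "ax": 0, "ay": 0, "az": 3.63, "claw": -1},
    {"tx": 17, "ty": 38.5, "tz": 0, "ax": 0, "ay": 0, "az": 3.63, "claw": -1},
    {"tx": 17, "ty": 38.5, "tz": 0, "ax": 0, "ay": 0, "az": 3.63, "claw": -1},
    {"tx": 17, "ty": 38.5, "tz": 0, "ax": 0, "ay": 0, "az": 3.63, "claw": -1},
    {"tx": 17, "ty": 38.5, "tz": 0, "ax": 0, "ay": 0, "az": 3.63, "claw": -1},
    {"tx": 17, "ty": 38.5, "tz": 0, "ax": 0, "ay": 0, "az": 3.63, "claw": -1},
    {"tx": 17, "ty": 38.5, "tz": 0, "ax": 0, "ay": 0, "az": 3.63, "claw": -1}
  ]
}}

```text
time_s: 1.2
tcp_pos: [0.421, -0.208, 0.3005]
eef_rot: [180.0, 0.0, -119.7]
contact_force: [1.3, -0.3, 0.4]
gripper_width: 0.0055
```

Request:
{"name": "step_arm", "arguments": {
  "increments": [
    {"tx": 17, "ty": 38.5, "tz": 0, "ax": 0, "ay": 0, "az": 3.63, "claw": -1},
    {"tx": 17, "ty": 38.5, "tz": 0, "ax": 0, "ay": 0, "az": 3.63, "claw": -1},
    {"tx": 17, "ty": 38.5, "tz": 0, "ax": 0, "ay": 0, "az": 3.63, "claw": -1},
    {"tx": 17, "ty": 38.5, "tz": 0, "ax": 0, "ay": 0, "az": 3.63, "claw": -1},
    {"tx": 17, "ty": 38.5, "tz": 0, "ax": 0, "ay": 0, "az": 3.63, "claw": -1},
    {"tx": 17, "ty": 38.5, "tz": 0, "ax": 0, "ay": 0, "az": 3.63, "claw": -1},
    {"tx": 17, "ty": 38.5, "tz": 0, "ax": 0, "ay": 0, "az": 3.63, "claw": -1},
    {"tx": 17, "ty": 38.5, "tz": 0, "ax": 0, "ay": 0, "az": 3.63, "claw": -1},
    {"tx": 17, "ty": 38.5, "tz": 0, "ax": 0, "ay": 0, "az": 3.63, "claw": -1},
    {"tx": 0, "ty": 0, "tz": 0, "ax": 0, "ay": 0, "az": 0, "claw": -1},
    {"tx": 0, "ty": 0, "tz": 0, "ax": 0, "ay": 0, "az": 0, "claw": -1}
  ]
}}

```text
time_s: 2.3
tcp_pos: [0.5737, 0.1376, 0.2995]
eef_rot: [179.9, -0.0, -87.1]
contact_force: [-0.6, 1.1, 0.2]
gripper_width: 0.0003
```

Request:
{"name": "step_arm", "arguments": {
  "increments": [
    {"tx": 0, "ty": 0, "tz": -35, "ax": 0, "ay": 0, "az": 0, "claw": -1},
    {"tx": 0, "ty": 0, "tz": -40, "ax": 0, "ay": 0, "az": 0, "claw": -1},
    {"tx": 0, "ty": 0, "tz": -40, "ax": 0, "ay": 0, "az": 0, "claw": -1},
    {"tx": 0, "ty": 0, "tz": -30, "ax": 0, "ay": 0, "az": 0, "claw": -1},
    {"tx": 0, "ty": 0, "tz": 0, "ax": 0, "ay": 0, "az": 0, "claw": -1},
    {"tx": 0, "ty": 0, "tz": 0, "ax": 0, "ay": 0, "az": 0, "claw": -1}
  ]
}}

```text
time_s: 2.9
tcp_pos: [0.574, 0.136, 0.1565]
eef_rot: [-180.0, -0.0, -87.2]
contact_force: [-0.8, 0.0, 0.8]
gripper_width: 0.0005
```

Run:
```python
from h import *
a=cap('scene')['image'][90:250,330:530]; b=cap('top')['image'][120:280,140:340]
cv2.imwrite('pics/pre.png',cv2.resize(np.hstack([a,b]),(800,320)))
```

```text
(no output)
```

View pics/pre.png

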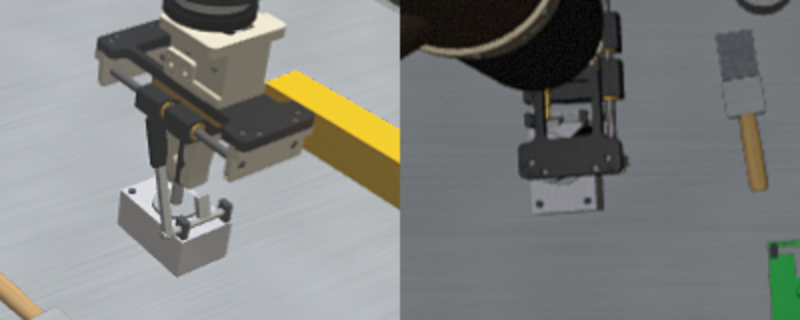

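The fingers look close to the handle in the picture. I'll project the expected fingertip and handle positions into it before pushing.

Run:
```python
from h import *
c=dict(np.load('scene.npz')); P=pts(c)
K=np.array([[c['fx'],0,c['cx']],[0,c['fy'],c['cy']],[0,0,1]],float)
W=np.array([[.574,.136,.1375],[.553,.136,.1375],[.595,.136,.1375],[.53,.141,.135],[.515,.141,.17],[.55,.143,.056],[.478,.136,.204],[.67,.136,.204],[.506,.186,.101]])
px=cv2.projectPoints(W,cv2.Rodrigues(c['R'])[0],c['t'],K,c['distortion'])[0][:,0]
im=c['image'].copy()[90:250,330:530]; im=cv2.resize(im,(800,640),interpolation=cv2.INTER_CUBIC)
for i,(u,v) in enumerate(px):
    q=(int((u-330)*4),int((v-90)*4)); cv2.circle(im,q,4,(0,0,255),1); cv2.putText(im,str(i),q,0,.5,(0,0,255))
cv2.imwrite('pics/proj.png',im[:600])
m=(P[...,2]>.10)&(P[...,2]<.2)&(P[...,0]>.45)&(P[...,0]<.62)&(abs(P[...,1]-.15)<.06)
np.set_printoptions(precision=3,suppress=True)
X=P[m]
for lo in np.arange(.11,.2,.01):
    k=X[(X[:,2]>lo)&(X[:,2]<lo+.01)]
    if len(k): print(lo.round(2),len(k),k[:,:2].min(0),k[:,:2].max(0))
```

```text
0.11 31 [0.528 0.136] [0.538 0.147]
0.12 33 [0.526 0.132] [0.534 0.146]
0.13 58 [0.519 0.125] [0.587 0.149]
0.14 143 [0.518 0.122] [0.591 0.152]
0.15 154 [0.515 0.123] [0.592 0.149]
0.16 139 [0.51  0.123] [0.594 0.148]
0.17 105 [0.515 0.123] [0.596 0.149]
0.18 60 [0.556 0.123] [0.597 0.142]
0.19 12 [0.591 0.124] [0.607 0.141]
```

View pics/proj.png

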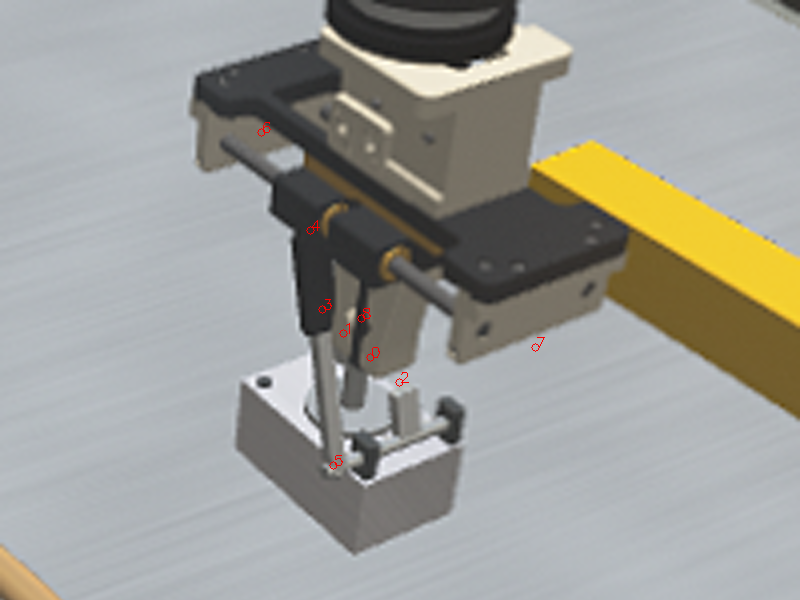

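The projection matches: the fingers are at x 0.553–0.595, y 0.123–0.149, on the +x side of the lever. Now I push along the arc.

Request:
{"name": "step_arm", "arguments": {
  "increments": [
    {"tx": -11, "ty": 0, "tz": 0, "ax": 0, "ay": 0, "az": 0, "claw": -1},
    {"tx": -11, "ty": 0, "tz": 0, "ax": 0, "ay": 0, "az": 0, "claw": -1},
    {"tx": -10, "ty": 0, "tz": -1, "ax": 0, "ay": 0, "az": 0, "claw": -1},
    {"tx": -10, "ty": 0, "tz": -2, "ax": 0, "ay": 0, "az": 0, "claw": -1},
    {"tx": -8, "ty": 0, "tz": -3, "ax": 0, "ay": 0, "az": 0, "claw": -1},
    {"tx": -7, "ty": 0, "tz": -3, "ax": 0, "ay": 0, "az": 0, "claw": -1},
    {"tx": -7, "ty": 0, "tz": -4, "ax": 0, "ay": 0, "az": 0, "claw": -1}
  ]
}}

```text
time_s: 3.7
tcp_pos: [0.5094, 0.1369, 0.1424]
eef_rot: [-180.0, 0.0, -87.1]
contact_force: [0.7, 0.4, -0.5]
gripper_width: 0.0004
```

Request:
{"name": "step_arm", "arguments": {
  "increments": [
    {"tx": -6, "ty": 0, "tz": -5, "ax": 0, "ay": 0, "az": 0, "claw": -1},
    {"tx": -6, "ty": 0, "tz": -6, "ax": 0, "ay": 0, "az": 0, "claw": -1},
    {"tx": -6, "ty": 0, "tz": -6, "ax": 0, "ay": 0, "az": 0, "claw": -1},
    {"tx": -4, "ty": 0, "tz": -7, "ax": 0, "ay": 0, "az": 0, "claw": -1},
    {"tx": -4, "ty": 0, "tz": -7, "ax": 0, "ay": 0, "az": 0, "claw": -1},
    {"tx": -3, "ty": 0, "tz": -8, "ax": 0, "ay": 0, "az": 0, "claw": -1}
  ]
}}

```text
time_s: 4.3
tcp_pos: [0.4804, 0.1367, 0.1029]
eef_rot: [180.0, -0.0, -87.1]
contact_force: [-0.6, -0.8, 0.1]
gripper_width: 0.0003
```

Request:
{"name": "step_arm", "arguments": {
  "increments": [
    {"tx": -1, "ty": 0, "tz": -6, "ax": 0, "ay": 0, "az": 0, "claw": -1},
    {"tx": -1, "ty": 0, "tz": -6, "ax": 0, "ay": 0, "az": 0, "claw": -1},
    {"tx": 0, "ty": 0, "tz": -5, "ax": 0, "ay": 0, "az": 0, "claw": -1},
    {"tx": 0, "ty": 0, "tz": -2, "ax": 0, "ay": 0, "az": 0, "claw": -1},
    {"tx": 0, "ty": 0, "tz": 0, "ax": 0, "ay": 0, "az": 0, "claw": -1}
  ]
}}

```text
time_s: 4.8
tcp_pos: [0.4789, 0.1368, 0.0842]
eef_rot: [180.0, -0.0, -87.1]
contact_force: [0.3, 0.7, 0.1]
gripper_width: 0.0005
```

Run:
```python
from h import *
a=cap('scene')['image'][90:250,330:530]; cv2.imwrite('pics/down.png',cv2.resize(a,(700,560)))
```

```text
(no output)
```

View pics/down.png

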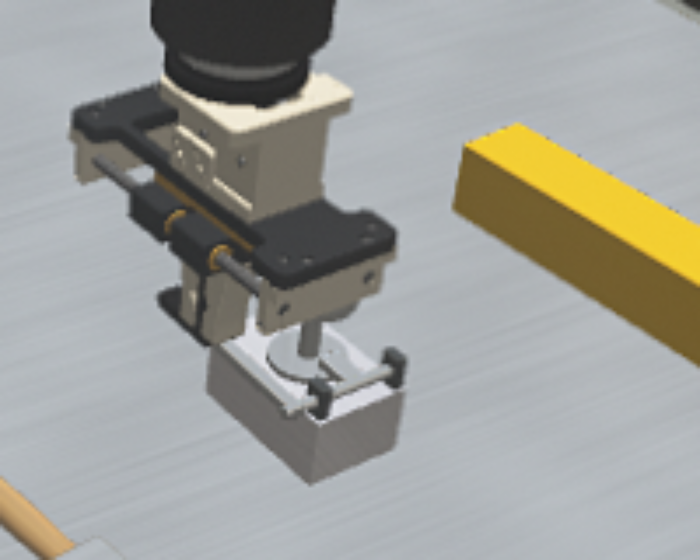

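The lever is nearly level, with the handle under the fingertips at (185,310) and the dial still standing. I'll press a little further to the stop.

Request:
{"name": "step_arm", "arguments": {
  "increments": [
    {"tx": 0, "ty": 0, "tz": -2, "ax": 0, "ay": 0, "az": 0, "claw": -1},
    {"tx": 0, "ty": 0, "tz": -1.5, "ax": 0, "ay": 0, "az": 0, "claw": -1},
    {"tx": 0, "ty": 0, "tz": 0, "ax": 0, "ay": 0, "az": 0, "claw": -1}
  ]
}}

```text
time_s: 5.15
tcp_pos: [0.4789, 0.1369, 0.081]
eef_rot: [-180.0, 0.0, -87.1]
contact_force: [0.3, 0.3, -0.9]
gripper_width: 0.0005
```

Fingertips are at z 0.062 and the shut handle's top should be at 0.061, so it is within about 1°. Retreating straight up, then clear.

Request:
{"name": "step_arm", "arguments": {
  "increments": [
    {"tx": 0, "ty": 0, "tz": 10, "ax": 0, "ay": 0, "az": 0, "claw": -1},
    {"tx": 0, "ty": 0, "tz": 30, "ax": 0, "ay": 0, "az": 0, "claw": -1},
    {"tx": 0, "ty": 0, "tz": 40, "ax": 0, "ay": 0, "az": 0, "claw": -1},
    {"tx": 0, "ty": 0, "tz": 40, "ax": 0, "ay": 0, "az": 0, "claw": -1},
    {"tx": 0, "ty": 0, "tz": 40, "ax": 0, "ay": 0, "az": 0, "claw": -1},
    {"tx": 0, "ty": 0, "tz": 40, "ax": 0, "ay": 0, "az": 0, "claw": -1},
    {"tx": 0, "ty": -30, "tz": 20, "ax": 0, "ay": 0, "az": 0, "claw": -1},
    {"tx": 0, "ty": -40, "tz": 0, "ax": 0, "ay": 0, "az": 0, "claw": -1},
    {"tx": 0, "ty": -40, "tz": 0, "ax": 0, "ay": 0, "az": 0, "claw": -1},
    {"tx": 0, "ty": -30, "tz": 0, "ax": 0, "ay": 0, "az": 0, "claw": -1},
    {"tx": 0, "ty": 0, "tz": 0, "ax": 0, "ay": 0, "az": 0, "claw": -1},
    {"tx": 0, "ty": 0, "tz": 0, "ax": 0, "ay": 0, "az": 0, "claw": -1}
  ]
}}

```text
time_s: 6.35
tcp_pos: [0.4786, -0.0038, 0.3018]
eef_rot: [-179.9, 0.0, -87.2]
contact_force: [-0.1, 0.2, 0.4]
gripper_width: 0.0001
```

Run:
```python
from h import *
np.set_printoptions(precision=3,suppress=True)
s=dict(np.load('scene.npz')); s=cap('scene'); c=cap('top')
cv2.imwrite('pics/end.png',np.hstack([cv2.resize(s['image'][100:340,180:480],(500,400)),cv2.resize(c['image'][120:280,170:290],(300,400))]))
for n,q in(('scene',s),('top',c)):
    P=pts(q).reshape(-1,3); I=q['image'].reshape(-1,3)
    m=(P[:,0]>.41)&(P[:,0]<.49)&(P[:,1]>.12)&(P[:,1]<.153)&(P[:,2]>.03)&(P[:,2]<.2)&(I.max(1)<70)
    if m.sum(): print(n,'handle',m.sum(),np.percentile(P[m],[5,50,95],0))
    m=(abs(P[:,0]-.506)<.04)&(abs(P[:,1]-.186)<.04)&(P[:,2]>.096)&(P[:,2]<.11)
    if m.sum(): print('dial',m.sum(),np.median(P[m],0))
```

```text
scene handle 143 [[0.438 0.129 0.056]
 [0.458 0.133 0.061]
 [0.48  0.144 0.064]]
dial 322 [0.511 0.182 0.103]
```

View pics/end.png

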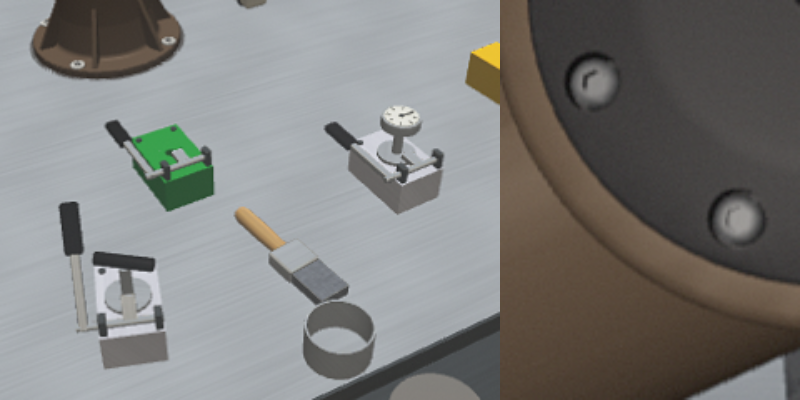

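The dial block's lever at (350,140) is level, with the handle top at z 0.061. The thermometer stands upright at (400,120), and the T-grip block's lever at (72,240) is untouched. Handing in.

```bash
python3 -c "
from plant import r
print(r.close_job())"
```

```text
the job is handed in; nothing more can be done
None
```

The dial thermometer block's lever is shut and the job is handed in; no verdict was reported. I swung it down with closed fingers along its arc, then backed the arm off. The clock read about 6.4 s of the 32 s allowed.

- **Lever:** it looks level in the last scene picture. The handle's top measured z 0.061 m, which is where it should be when shut.
- **Thermometer:** it stands upright, with its dial within about 6 mm of the first measurement. That is roughly the difference between the two cameras, so I read it as not having moved.
- **Other lever:** the T-grip block's lever still stands open. I checked this by eye only and did not measure its handle.
- **Forces:** the readings I saw (at the end of each move call) stayed near 1 N, and the arm ended clear of everything.
- **Failed checks:** the last top-camera picture was blocked by the arm, so the final check rests on the scene camera alone. My first two move calls were refused for missing fields and moved nothing.

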